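Make up the staining kit and the buffer kit

ROBOT

A 6-joint arm with a two-finger parallel gripper is mounted at the origin on the work surface. World frame = base frame: x ahead of the robot, y to its left, z up, the work surface at z = 0. Lengths are in m, angles in rad, forces in N, time in s.
With the tool pointing down it reaches from about 0.25 to 0.725 m from the base axis. Payload 9.7 kg.
Tool frame: the origin (TCP) lies between the finger pads; the fingertips stand 8 mm ahead of it and the grasp point (between the pads) lies 11 mm behind it; z points along the fingers, x is the direction in which the jaws open and shut, and the axes are right-handed (so a half turn about z gives the same grasp; the last joint's range is limited). The gripper opens to 85 mm and grips with 20 to 120 N. Pads are 22 mm wide; open, the fingers measure 114 mm over their backs; the gripper's body (76 mm by 85 mm) begins 54 mm behind the grasp point. The pads swing forward as they close: fully open they stand 13 mm farther back than shut.
Start: joints at [1.263, 0.087, 0.176, 1.66, 0, 1.571], TCP at [0.167, 0.524, 0.239] pointing down, gripper open.
Joint ranges: [-3.13, 3.13], [-0.85, 1.81], [-1.15, 1.24], [-2.2, 2.28], [-1.44, 1.52], [-3.14, 3.14]. Speed limits (rad/s): [2.22, 2.22, 2.57, 3.14, 3.14, 3.14].

INTERFACE

Orientations are given as [roll, pitch, yaw] about the fixed x, y, z axes, in that order (R = Rz(yaw) Ry(pitch) Rx(roll)).
In Python, from plant import manip, vision gives the robot as it stands.
- The arm moves only by the shell command python3 -m crank 'ROWS' [FORCE]. ROWS is text: rows parted by semicolons, each of 7 numbers parted by spaces: the shift along the world's x, y, z in m, then the turn, a rotation vector about the world's x, y, z in degrees, then the finger opening in m, from 0 to 0.0854. A call has 1 to 8 rows; each row is the pose to reach, as a shift and turn from the pose commanded when the call began; what a row does not reach only later rows make up. A row lasts 1/10 s, in which the tool goes at most 50 mm and 8.59 degrees, less where a joint would pass 70% of its speed; a pose out of reach is approached as far as the arm can. A call with a gripper value outside its range is refused whole. The fingers move at their own pace and stop on an object; FORCE is the grip in N (left out, the last holds). Time passes only in rows, so rows that repeat a pose let the fingers close. It gives the time, the measured TCP pose, the force and the opening at its end, in the units of the state.
- manip.read_state(): the state, without advancing time (a new reading comes with each control period).
- vision.snapshot(name): name is "side" or "top" or "wrist"; returns a dict with "color" (480x640x3 uint8, red, green, blue), "fx", "fy", "cx", "cy" (pixels), "D" ([k1, k2, p1, p2, k3] as OpenCV has them; the pictures are not rectified), "R" (3x3) and "t" (3): a world point X has camera coordinates R X + t; the wrist camera has in their place "mount" (4x4, takes a point from camera to tool coordinates, whose origin is the TCP and whose axes are the tool frame's). Camera axes: x right, y down, z forward; pixel columns grow to the right and rows downward; lengths in m; the calibration is good to about 2 mm. A picture is of the moment at which its call begins: read the wrist's pose just before it. There is no depth.
- manip.close_job(): hands the job in, once; it reports no verdict.
The state is a dict: "clock": time; "joint_positions": joint angles; "qvel": joint speeds; "effort": joint torques, N m; "eef_pos": TCP position; "ee_rot": TCP orientation; "contact_force": force on the tool from outside, world axes, zero at the start; "torque": the same for the moment, N m; "width": finger opening in m.
Only numpy, scipy, OpenCV 4.12 (cv2) and the standard library are available. Lean on these libraries where they do the work, as an engineer would, in place of code of your own. Each camera call takes 0.05 s, during which the arm holds its last target.

TASK

Make up the two kits from the stock on the bench: in the long three-bay tray the staining kit, with the box of slides in the long end bay, the square staining jar in the middle bay and the dropper bottle in the short end bay; in the two-bay tray the buffer kit, with the wide-mouth bottle in the larger bay and the squat jar in the smaller one. Set each one down standing as it stands now, flat on the floor of its bay, without dropping it. The narrow-mouth bottle, the beaker and the tip box stay in the stock: leave them standing where they are.

Things in the scene. Friction and masses are not known exactly. Their poses are not given: they have to be found in the camera images.
- long_tray: staining-kit tray: narrow white plastic tray, 246 x 70 mm, fixed, left or right of the stock, long bay towards the robot. Walls 18 mm high, 4 mm thick; dividers 15 mm; floor 4 mm. Origin under its centre at bench level, x along its length (to within 15 deg straight ahead). Bays 62 mm wide (y), length, centre x: slide box 106 mm, -66 mm; staining jar 68 mm, +24 mm; dropper bottle 58 mm, +90 mm.
- short_tray: buffer-kit tray: shorter, wider white plastic tray, 161 x 86 mm, fixed, on the other side of the stock, larger bay towards the robot. Walls 18 mm high, 4 mm thick; divider 15 mm; floor 4 mm. Origin under its centre at bench level, x along its length (to within 15 deg straight ahead). Bays 78 mm wide (y), length, centre x: wide bottle 84 mm, -34.5 mm; squat jar 66 mm, +43.5 mm.
- wide_bottle_mid (a point): wide-mouth bottle, white plastic, upright: body 58 mm across up to 67 mm high, then a shoulder and a broad ribbed cap 49 mm across from 75 mm up to the top at 96 mm; 0.12 to 0.22 kg. The point given is its centre, half-way up; z is up.
- squat_jar_mid (a point): squat powder jar, white plastic cylinder 50 mm across and 60 mm high, with a screw lid as wide as the jar and a grey disc on the lid; 0.09 to 0.16 kg. The point given is its centre, half-way up; z is up.
- slide_box_mid (a point): box of microscope slides, plain brown cardboard with a paper label, standing on its narrow side: 82 mm long (x), 34 mm wide (y), 56 mm high; 0.17 to 0.30 kg. The point given is its centre, half-way up; z is up.
- staining_jar_mid (a point): square glass staining jar with upright glass slides inside and a flat white lid, 46 x 46 mm with straight sides (x and y square to them), 86 mm high; 0.13 to 0.23 kg. The point given is its centre, half-way up; z is up.
- dropper_bottle_mid (a point): small amber glass dropper bottle with a tapering black cap: body 36 mm across up to 52 mm high, then a shoulder, cap 21 mm across, top at 84 mm; 0.05 to 0.10 kg. The point given is its centre, half-way up; z is up.
- narrow_bottle_mid (a point): narrow-mouth bottle that stays in the stock: white plastic, slimmer and taller than the wide bottle, 44 mm across, small cap 26 mm across, top at 112 mm. The point given is its centre, half-way up; z is up.
- beaker_mid (a point): empty glass beaker that stays in the stock: 50 mm across (54 mm at the rim), 70 mm high. The point given is its centre, half-way up; z is up.
- tip_box_mid (a point): pipette-tip box that stays in the stock: blue plastic with a clear lid over rows of white tips, 62 x 44 mm, 46 mm high. The point given is its centre, half-way up; z is up.
Not all that is in view belongs to the job. Leave any green or red look-alike of the part that bears slide_box_mid alone.

How it is judged:
At the end, for the whole second after the job is handed in: Each of the five things stands upright (within 7 degrees), at rest, flat on the floor of its own bay (centre within 16 mm of the bay's centre each way, within 5 mm in height). The narrow-mouth bottle, beaker and tip box were not moved over 30 mm or knocked over (x of wide_bottle_mid in the frame of short_tray between -0.0505 and -0.0185 m and y of wide_bottle_mid in the frame of short_tray between -0.016 and 0.016 m and z of wide_bottle_mid in the frame of short_tray between 0.047 and 0.057 m and angle between each of wide_bottle_mid, squat_jar_mid, slide_box_mid, staining_jar_mid, dropper_bottle_mid's own z axis and vertical below 0.12 rad and linear speed of each of wide_bottle, squat_jar, slide_box, staining_jar, dropper_bottle below 0.02 m/s and x of squat_jar_mid in the frame of short_tray between 0.0275 and 0.0595 m and y of squat_jar_mid in the frame of short_tray between -0.016 and 0.016 m and z of squat_jar_mid in the frame of short_tray between 0.029 and 0.039 m and x of slide_box_mid in the frame of long_tray between -0.082 and -0.05 m and y of slide_box_mid in the frame of long_tray between -0.016 and 0.016 m and z of slide_box_mid in the frame of long_tray between 0.027 and 0.037 m and x of staining_jar_mid in the frame of long_tray between 0.008 and 0.04 m and y of staining_jar_mid in the frame of long_tray between -0.016 and 0.016 m and z of staining_jar_mid in the frame of long_tray between 0.042 and 0.052 m and x of dropper_bottle_mid in the frame of long_tray between 0.074 and 0.106 m and y of dropper_bottle_mid in the frame of long_tray between -0.016 and 0.016 m and z of dropper_bottle_mid in the frame of long_tray between 0.041 and 0.051 m); the robot touches nothing.
It fails at once if a kit item is dropped (falls freely more than about 25 mm) ((linear speed of wide_bottle above 0.7 m/s and contact force between each of the fingers, the arm and wide_bottle below 0.02 N) or (linear speed of squat_jar above 0.7 m/s and contact force between each of the fingers, the arm and squat_jar below 0.02 N) or (linear speed of slide_box above 0.7 m/s and contact force between each of the fingers, the arm and slide_box below 0.02 N) or (linear speed of staining_jar above 0.7 m/s and contact force between each of the fingers, the arm and staining_jar below 0.02 N) or (linear speed of dropper_bottle above 0.7 m/s and contact force between each of the fingers, the arm and dropper_bottle below 0.02 N)).
It fails at once if the narrow bottle, which stays in the stock, is moved more than 30 mm or knocked over (distance of narrow_bottle_mid from where it was at the start of the episode above 0.03 m or angle between narrow_bottle_mid's own z axis and vertical above 0.6 rad).
It fails at once if the beaker, which stays in the stock, is moved more than 30 mm or knocked over (distance of beaker_mid from where it was at the start of the episode above 0.03 m or angle between beaker_mid's own z axis and vertical above 0.6 rad).
It fails at once if the tip box, which stays in the stock, is moved more than 30 mm or knocked over (distance of tip_box_mid from where it was at the start of the episode above 0.03 m or angle between tip_box_mid's own z axis and vertical above 0.6 rad).
It also fails if it takes over 128 s, if anything falls off the work surface, if the arm or the gripper's body presses on something with over 40 N, if the wrist force passes 120 N, or if a joint passes its speed limit or range.

## Working session

There is one attempt and no reset: what is moved stays moved. The work goes in short steps, Python scripts to look and compute and a shell command to move; the robot and the scene stay as the last step left them, time stands still between calls to the robot, and variables do not carry over. Pictures are saved under pics/ and viewed, and the job is handed in when it is done.

```bash
ls; mkdir -p pics
python3 - <<'E'
from plant import manip, vision
import cv2,json
s=manip.read_state();print(s)
for n in("side","top","wrist"):
    d=vision.snapshot(n)
    cv2.imwrite(f"pics/{n}0.png",d["color"][:,:,::-1])
    print(n,{k:(v.tolist() if hasattr(v,'tolist') else v) for k,v in d.items() if k!="color"})
E
```

```text
pics
{'clock': 0.0, 'joint_positions': array([ 1.26300325e+00,  8.74504989e-02,  1.75147698e-01,  1.65980929e+00,
       -6.12546211e-06,  1.57080626e+00]), 'qvel': array([ 0.00040754,  0.00083791, -0.00085791, -0.00026415,  0.00012629,
       -0.00070454]), 'effort': array([ 4.35034608e-04, -5.20386887e+01,  4.64805901e+01,  1.62800378e-02,
        1.63968907e-04, -4.58626715e-06]), 'eef_pos': array([0.16656125, 0.52394352, 0.23859529]), 'ee_rot': array([3.14158652e+00, 1.31576435e-03, 1.26299332e+00]), 'contact_force': array([0.19409077, 0.3656963 , 0.04495129]), 'torque': array([-0.0289197 , -0.02723456, -0.01682999]), 'width': 0.08538686760588263}
side {'fx': 623.0586821319612, 'fy': 623.0586821319612, 'cx': 320.1113240174519, 'cy': 236.51128672584346, 'D': [0.01142870776957473, 0.0, 0.0, 0.0, 0.0], 'R': [[0.9705662168172072, -0.2403217646994736, 0.01570567365202563], [-0.17477934197882516, -0.7477299456605127, -0.6405873164370142], [0.16569067683663435, 0.6189873809491252, -0.7677247044580241]], 't': [-0.48618007295166804, 0.12623079681853927, 1.112545473967361]}
top {'fx': 434.
[... 168 characters left out ...]
0.9996692321190486, -0.007309329233744261], [-0.9948461120690022, -0.02381805112462555, -0.09855918902778568], [0.09835249483630666, 0.009701896471120172, -0.995104346269444]], 't': [-0.02073371799135465, 0.5201709620665057, 0.9848340582203093]}
wrist {'fx': 339.4458433827729, 'fy': 339.4458433827729, 'cx': 317.5518088799584, 'cy': 242.2584828166144, 'D': [-0.0527972180082038, 0.0, 0.0, 0.0, 0.0], 'mount': [[0.9999997188196319, -0.0006113189777225824, -0.000434338307789438, 9.932605384399551e-05], [0.0007160762909570103, 0.950418823448422, 0.31097193968212555, -0.07985639654444862], [0.0002227002552009056, -0.31097216326228533, 0.950418993960333, -0.13395689144102868], [0.0, 0.0, 0.0, 1.0]]}
```

View pics/side0.png

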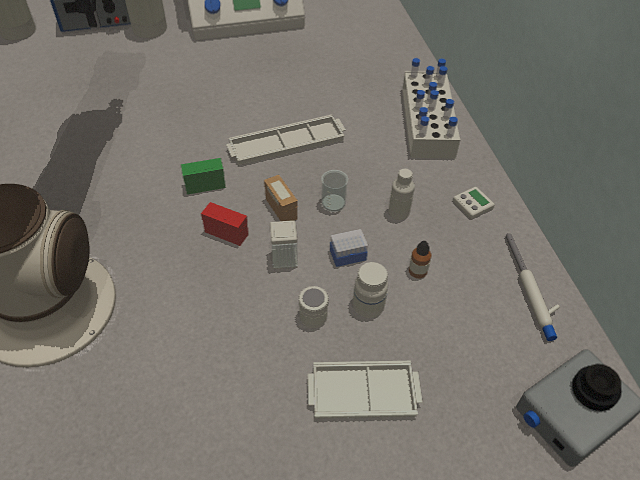

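View pics/top0.png

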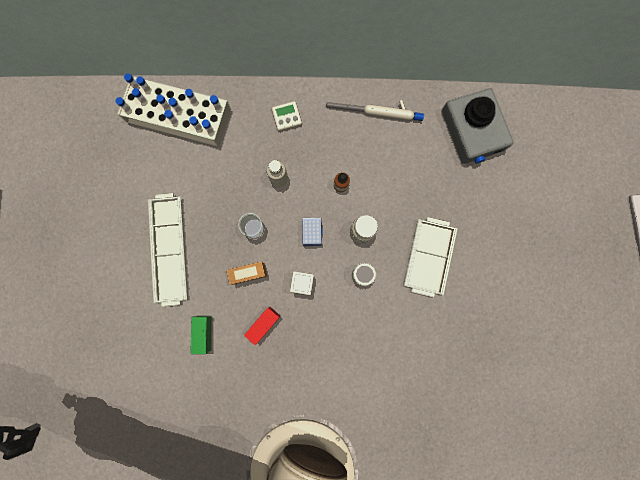

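View pics/wrist0.png

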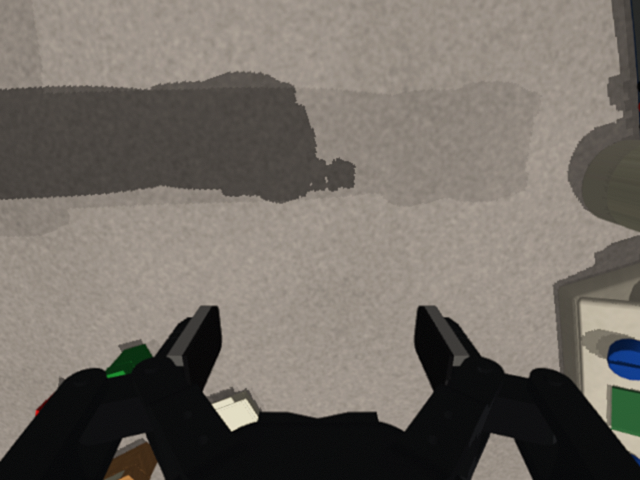

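The top view shows the long tray at (168,250) and the short tray at (431,257). Brown slide box is at (246,273), with green (200,335) and red (262,326) look-alikes. Staining jar is at (302,283), squat jar (364,275), wide bottle (365,228), dropper (342,181). Narrow bottle is at (276,170), beaker (252,227) and tip box (312,231). I'll enlarge to confirm and measure.

```bash
cat > h.py <<'E'
import numpy as np, cv2
from plant import manip, vision
def ray(d,uv):
    K=np.array([[d["fx"],0,d["cx"]],[0,d["fy"],d["cy"]],[0,0,1]])
    p=cv2.undistortPoints(np.array(uv,float).reshape(-1,1,2),K,np.array(d["D"],float)).reshape(-1,2)
    v=np.c_[p,np.ones(len(p))]
    R=np.array(d["R"]);t=np.array(d["t"])
    return -R.T@t, v@R
def plane(d,uv,z):
    c,v=ray(d,uv); s=(z-c[2])/v[:,2]
    return (c+s[:,None]*v)
def proj(d,X):
    K=np.array([[d["fx"],0,d["cx"]],[0,d["fy"],d["cy"]],[0,0,1]])
    return cv2.projectPoints(np.array(X,float).reshape(-1,3),cv2.Rodrigues(np.array(d["R"]))[0],np.array(d["t"],float),K,np.array(d["D"],float))[0].reshape(-1,2)
E
python3 - <<'E'
import cv2
t=cv2.imread("pics/top0.png");s=cv2.imread("pics/side0.png")
cv2.imwrite("pics/tA.png",cv2.resize(t[150:310,220:400],None,fx=4,fy=3.7,interpolation=cv2.INTER_CUBIC) if 0 else cv2.resize(t[155:305,220:400],None,fx=4,fy=4,interpolation=cv2.INTER_CUBIC))
a=cv2.resize(t[185:310,140:200],None,fx=4.5,fy=4.5,interpolation=cv2.INTER_CUBIC)
b=cv2.resize(t[185:310,395:470],None,fx=4.5,fy=4.5,interpolation=cv2.INTER_CUBIC)
cv2.imwrite("pics/tB.png",cv2.hconcat([a,b]))
cv2.imwrite("pics/sA.png",cv2.resize(s[155:335,230:450],None,fx=3.3,fy=3.3,interpolation=cv2.INTER_CUBIC))
E
```

```text
(no output)
```

View pics/tA.png

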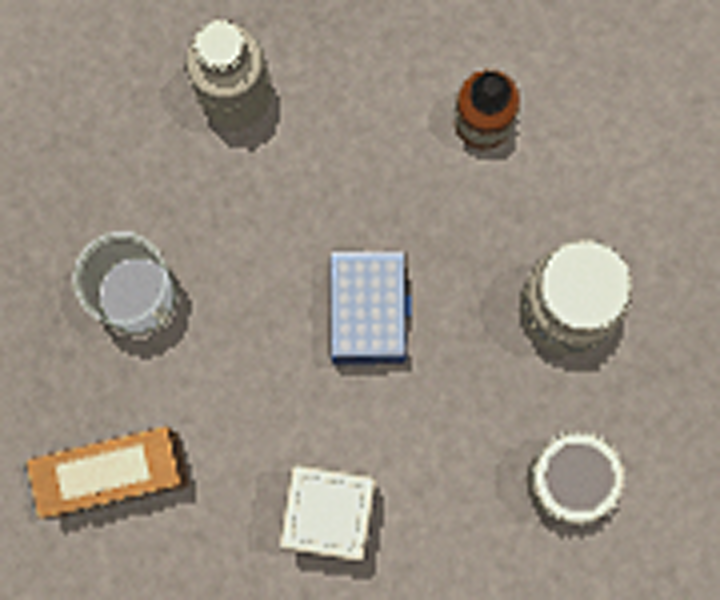

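View pics/tB.png

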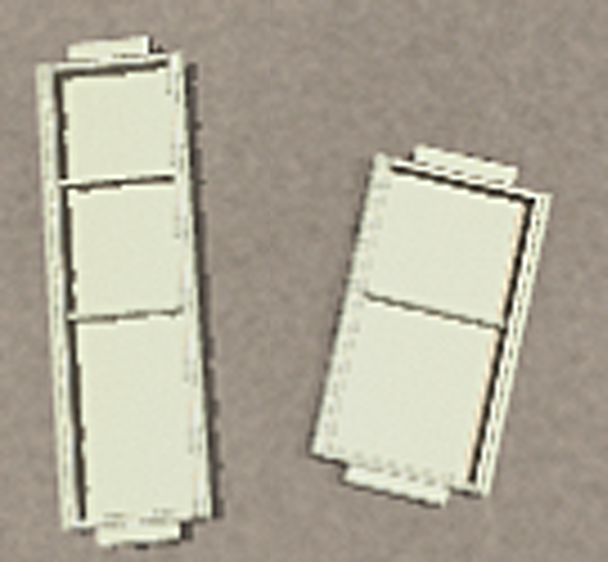

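View pics/sA.png

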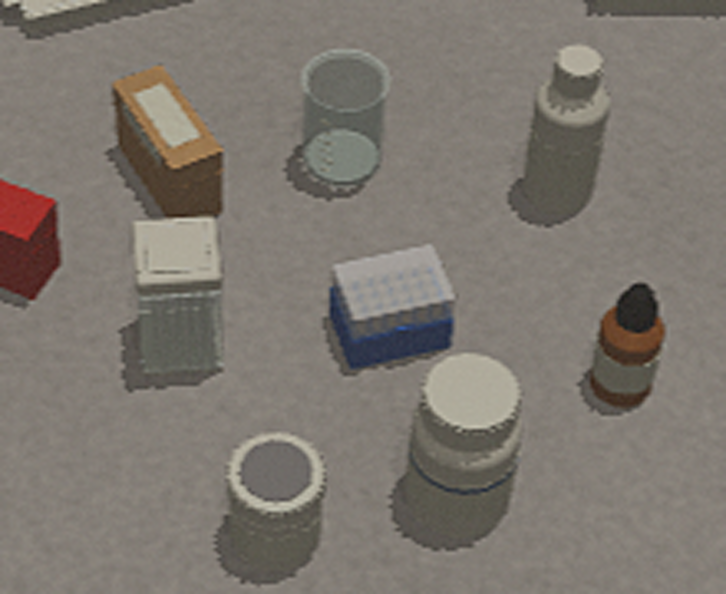

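Run:
```python
from h import *
d=vision.snapshot("top");im=d["color"];hsv=cv2.cvtColor(im,cv2.COLOR_RGB2HSV)
g=im.min(2)
def tray(P,z,L,W):
    X=plane(d,P,z)[:,:2]
    c=X.mean(0); ax=(X[0]+X[1]-X[2]-X[3]); yaw=np.arctan2(ax[1],ax[0])
    ay=X[0]+X[3]-X[1]-X[2]; y2=np.arctan2(-ay[0],ay[1])
    print("tray",c.round(4),np.degrees([yaw,y2]).round(2),"L",np.linalg.norm(ax)/2,"W",np.linalg.norm(ay)/2)
L=np.array([(37,64),(183,52),(212,518),(62,530)])/4.5+[140,185]
S=(np.array([(376,153),(550,195),(488,495),(312,455)])-[270,0])/4.5+[395,185]
tray(L,.018,.246,.07);tray(S,.018,.161,.086)
def comp(name,m,box,z):
    x0,y0,x1,y1=box
    mm=np.zeros(m.shape,np.uint8);mm[y0:y1,x0:x1]=m[y0:y1,x0:x1]
    n,lab,st,_=cv2.connectedComponentsWithStats(mm)
    k=1+np.argmax(st[1:,4]);mm=(lab==k).astype(np.uint8)
    cn=max(cv2.findContours(mm,cv2.RETR_EXTERNAL,cv2.CHAIN_APPROX_NONE)[0],key=cv2.contourArea)
    P=plane(d,cn.reshape(-1,2),z)[:,:2].astype(np.float32)*1000
    r=cv2.minAreaRect(P); ca,ra=cv2.minEnclosingCircle(P)
    print(name,"px",st[k,4],"cent",cn.reshape(-1,2).mean(0).round(1),"rect",np.round(r[0],1),np.round(r[1],1),round(r[2],1),"circ",np.round(ca,1),round(ra,1))
white=(g>195).astype(np.uint8)
print([im[y,x].tolist() for x,y in [(365,226),(302,283),(364,267),(364,275),(245,273),(231,270)]])
comp("wide",white,(345,205,390,250),.096)
comp("squat ring",white,(345,258,385,292),.060)
comp("stain",white,(285,265,320,300),.086)
comp("narrow",white,(262,155,290,175),.112)
h=hsv[:,:,0];s=hsv[:,:,1];v=hsv[:,:,2]
brown=((h<25)&(s>120)&(v>150)).astype(np.uint8)
brown=((h<30)&(s>90)&(v>130)).astype(np.uint8)
comp("slide",brown,(222,255,275,290),.056)
comp("dropper cap",((v<60)).astype(np.uint8),(330,168,352,195),.084)
comp("amber",((s>130)&(h<20)).astype(np.uint8),(330,168,352,195),.052)
comp("tip",((h>100)&(h<130)&(s>50)).astype(np.uint8),(300,210,325,250),.046)
```

```text
tray [0.5043 0.3321] [6.62 5.99] L 0.24673038551219395 W 0.07908316686576998
tray [ 0.5009 -0.2886] [-11.9  -11.87] L 0.16132510119799 W 0.0937427104222051
[[224, 228, 212], [222, 226, 212], [143, 135, 128], [145, 136, 130], [221, 213, 182], [189, 132, 74]]
wide px 364 cent [366.2 225.8] rect [ 558.6 -126.2] [44.  43.5] 0.8 circ [ 559.2 -126.7] 23.7
squat ring px 112 cent [364.4 274. ] rect [ 455.8 -128.3] [44.6 46.9] 1.4 circ [ 456.2 -127.9] 23.8
stain px 348 cent [301.5 282.6] rect [433.  11.] [42.8 42.6] 82.0 circ [433.2  10.9] 27.9
narrow px 94 cent [274.2 165.4] rect [684.6  76. ] [23.5 21.6] 45.8 circ [685.1  75.9] 12.5
slide px 347 cent [245.3 272.6] rect [452.5 138.7] [33.9 81.4] 14.9 circ [452.3 138.9] 42.8
dropper cap px 78 cent [342.3 177.9] rect [667.3 -73.2] [20.  21.4] 64.2 circ [667.  -73.1] 11.5
amber px 102 cent [342.  179.7] rect [670.5 -74.9] [33.  32.2] 1.1 circ [671.  -73.7] 17.9
tip px 37 cent [311.8 244.5] rect [520.4  -9.5] [ 2.3 41. ] 1.4 circ [520.5  -9.5] 20.5
```

Run:
```python
from h import *
d=vision.snapshot("side")
C=np.array
def s(x,y): return [x/3.3+230,y/3.3+155]
for n,p,z in [("wide",s(469,392),.096),("squat",s(276,471),.06),("stain",s(176,246),.086),("slide",s(167,115),.056),("drop",s(640,290),.082),("narrow",s(580,60),.112),("beaker",s(345,84),.07)]:
    print(n,plane(d,[p],z)[0].round(4))
im=cv2.cvtColor(d["color"],cv2.COLOR_RGB2BGR)
a=cv2.resize(im[110:168,220:355],None,fx=5,fy=5,interpolation=cv2.INTER_CUBIC)
b=cv2.resize(im[350:425,295:430],None,fx=4,fy=4,interpolation=cv2.INTER_CUBIC)
b=cv2.copyMakeBorder(b,0,0,0,a.shape[1]-b.shape[1],cv2.BORDER_CONSTANT)
cv2.imwrite("pics/sB.png",cv2.vconcat([a,b]))
```

```text
wide [ 0.5581 -0.1281  0.096 ]
squat [ 0.4567 -0.1289  0.06  ]
stain [0.4337 0.0106 0.086 ]
slide [0.4538 0.138  0.056 ]
drop [ 0.6727 -0.0739  0.082 ]
narrow [0.6853 0.0738 0.112 ]
beaker [0.5603 0.1258 0.07  ]
```

View pics/sB.png

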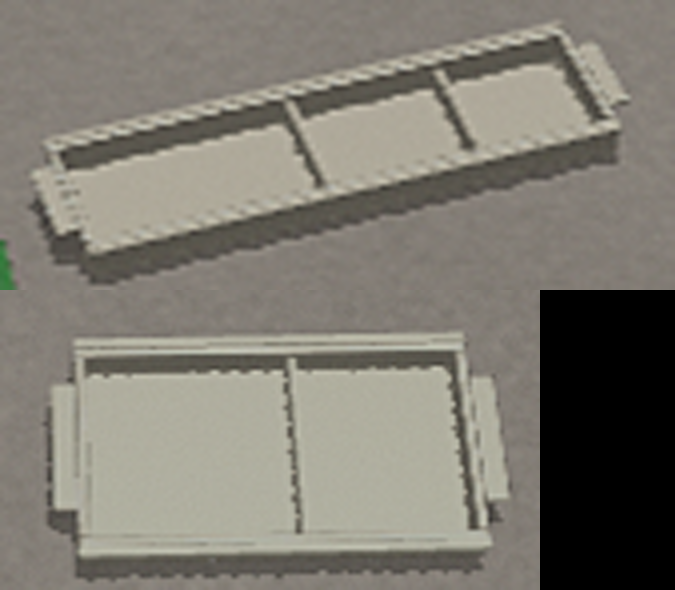

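Run:
```python
from h import *
d=vision.snapshot("side")
L=np.array([(560,22),(45,143),(90,248),(620,125)])/5+[220,110]
S=(np.array([(462,333),(75,340),(78,545),(490,537)])-[0,290])/4+[295,350]
for P in(L,S):
    X=plane(d,P,.018)[:,:2];ax=X[0]+X[3]-X[1]-X[2];ay=X[0]+X[1]-X[2]-X[3]
    print(X.mean(0).round(4),np.degrees([np.arctan2(ax[1],ax[0]),np.arctan2(-ay[0],ay[1])]).round(1),np.linalg.norm(ax)/2,np.linalg.norm(ay)/2)
```

```text
[0.5065 0.3331] [6.6 6.5] 0.2451465193481765 0.07380604862903205
[ 0.5026 -0.2871] [-12.3 -12.5] 0.16112697563639047 0.08913347096813183
```

```bash
python3 -m crank '0.25 -0.3 0 0 0 24 0.085;0.25 -0.3 0 0 0 24 0.085;0.25 -0.3 0 0 0 24 0.085;0.25 -0.3 0 0 0 24 0.085;0.25 -0.3 0 0 0 24 0.085;0.25 -0.3 0 0 0 24 0.085;0.25 -0.3 0 0 0 24 0.085;0.25 -0.3 0 0 0 24 0.085' 40
python3 -m crank '0.253 -0.298 0 0 0 0 0.085;0.253 -0.298 0 0 0 0 0.085;0.253 -0.298 0 0 0 0 0.085;0.253 -0.298 0 0 0 0 0.085;0.253 -0.298 0 0 0 0 0.085;0.253 -0.298 0 0 0 0 0.085;0.253 -0.298 0 0 0 0 0.085;0.253 -0.298 0 0 0 0 0.085'
python3 - <<'E'
from h import *
s=manip.read_state();d=vision.snapshot("wrist");print(s)
cv2.imwrite("pics/w1.png",d["color"][:,:,::-1])
E
```

```text
clock: 1.1
eef_pos: [0.4176, 0.2223, 0.2395]
ee_rot: [3.141, -0.0, 1.682]
contact_force: [1.3, 1.5, -0.4]
width: 0.085
clock: 1.9
eef_pos: [0.6708, -0.0762, 0.2387]
ee_rot: [-3.141, 0.0, 1.681]
contact_force: [0.5, 0.6, 0.8]
width: 0.085
{'clock': 1.9, 'joint_positions': array([-1.13120460e-01,  4.11453527e-01,  5.64890388e-01,  1.72443971e+00,
       -1.15866633e-04, -2.23242757e-01]), 'qvel': array([-0.41658461,  0.80674302,  1.0563045 ,  0.24903935,  0.00470657,
       -0.41874376]), 'effort': array([  0.64303726, -77.26607323,  39.28064346,  -0.48866423,
        -0.15555406,   0.51837618]), 'eef_pos': array([ 0.67079771, -0.07623858,  0.23870561]), 'ee_rot': array([-3.14136560e+00,  6.72680862e-05,  1.68091864e+00]), 'contact_force': array([0.52246719, 0.61412491, 0.79080405]), 'torque': array([ 0.02096947, -0.04075135, -0.03130173]), 'width': 0.08503349302533598}
```

View pics/w1.png

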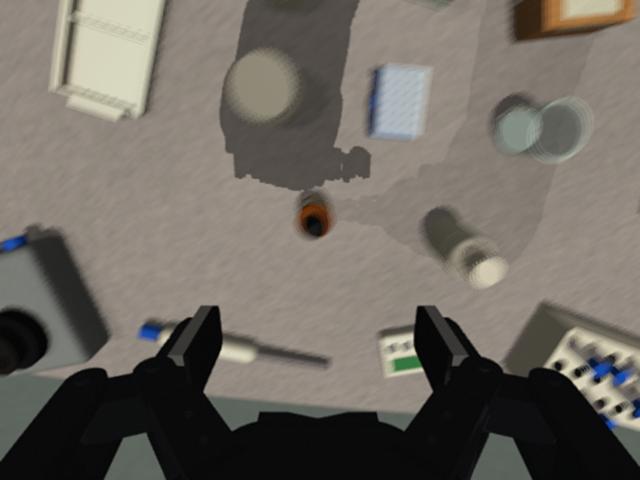

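The dropper bottle (black cap at about (315,226), amber body) sits between the jaws. I'll check its position with a settled picture.

```bash
cat >> h.py <<'E'
from scipy.spatial.transform import Rotation as Ro
def wrist():
    s=manip.read_state();d=vision.snapshot("wrist")
    T=np.eye(4);T[:3,:3]=Ro.from_euler("xyz",s["ee_rot"]).as_matrix();T[:3,3]=s["eef_pos"]
    M=T@np.array(d["mount"]);d["R"]=M[:3,:3].T;d["t"]=-M[:3,:3].T@M[:3,3]
    return s,d
E
python3 -m crank '0 0 0 0 0 0 0.085'
python3 - <<'E'
from h import *
s,d=wrist();print(s["eef_pos"],s["qvel"].round(3))
im=d["color"];cv2.imwrite("pics/w2.png",im[:,:,::-1])
m=(im.max(2)<45)[190:250,290:340]
ys,xs=np.nonzero(m);print(len(xs),xs.mean()+290,ys.mean()+190,plane(d,[[xs.mean()+290,ys.mean()+190]],.082))
m=((im[:,:,0].astype(int)-im[:,:,2]>50)[180:250,290:340]);ys,xs=np.nonzero(m);print(xs.min()+290,xs.max()+290,ys.min()+180,ys.max()+180)
print(proj(d,[[.67,-.074,.084],[.67,-.074,.05]]))
E
```

```text
clock: 2.05
eef_pos: [0.6705, -0.076, 0.2368]
ee_rot: [-3.139, -0.001, 1.679]
contact_force: [-0.3, 0.8, 0.2]
width: 0.0851
[ 0.6704758  -0.07596695  0.23684913] [ 0.042 -0.066 -0.041  0.008  0.007  0.015]
455 318.24615384615385 223.8901098901099 [[ 0.6676193 -0.0755749  0.082    ]]
301 336 202 235
[[319.74482775 227.27561634]
 [319.51713122 217.96925429]]
```

```bash
python3 -m crank '-0.001 0.001 -0.05 0 0 0 0.085;-0.001 0.001 -0.1 0 0 0 0.085;-0.001 0.001 -0.14 0 0 0 0.085;-0.001 0.001 -0.17 0 0 0 0.085;-0.001 0.001 -0.19 0 0 0 0.085;-0.001 0.001 -0.21 0 0 0 0.085;-0.001 0.001 -0.21 0 0 0 0.085;-0.001 0.001 -0.21 0 0 0 0.06'
python3 -m crank '0 0 0 0 0 0 0.025;0 0 0 0 0 0 0.025;0 0 0 0 0 0 0.025;0 0 0 0 0 0 0.025;0 0 0 0 0 0 0.025;0 0 0 0 0 0 0.025'
```

```text
clock: 2.9
eef_pos: [0.6684, -0.0719, 0.0305]
ee_rot: [3.141, 0.0, 1.683]
contact_force: [-0.2, 0.6, 0.5]
width: 0.0728
clock: 3.5
eef_pos: [0.6694, -0.0729, 0.0309]
ee_rot: [3.139, 0.0, 1.682]
contact_force: [-0.6, 0.6, 6.9]
width: 0.0347
```

```bash
python3 -m crank '0 0 0.02 0 0 0 0.025;0 0 0.05 0 0 0 0.025;0 0 0.08 0 0 0 0.025;0 0 0.11 0 0 0 0.025;0 0 0.14 0 0 0 0.025;0 0 0.15 0 0 0 0.025;0 0 0.15 0 0 0 0.025'
python3 -m crank '-0.015 0.05 0 0 0 0 0.025;-0.026 0.09 0 0 0 0 0.025;-0.037 0.13 0 0 0 0 0.025;-0.047 0.17 0 0 0 0 0.025;-0.053 0.21 0 0 0 0 0.025;-0.06 0.25 0 0 0 0 0.025;-0.065 0.29 0 0 0 0 0.025;-0.07 0.33 0 0 0 0 0.025'
```

```text
clock: 4.2
eef_pos: [0.6693, -0.073, 0.1807]
ee_rot: [3.139, 0.001, 1.682]
contact_force: [0.3, -0.2, -0.9]
width: 0.0344
clock: 5.0
eef_pos: [0.5976, 0.2585, 0.1769]
ee_rot: [-3.139, 0.001, 1.682]
contact_force: [1.2, 0.8, 0.4]
width: 0.0345
```

```bash
python3 -m crank '-0.002 0.04 0 0 0 0 0.025;-0.004 0.07 0 0 0 0 0.025;-0.004 0.086 0 0 0 0 0.025;-0.004 0.086 0 0 0 0 0.025;-0.004 0.086 0 0 0 0 0.025'
python3 - <<'E'
from h import *
s,d=wrist();print(s["eef_pos"],s["qvel"].round(3))
im=d["color"].copy()
def tp(c,yaw,pts,z):
    a=np.radians(yaw);R=np.array([[np.cos(a),-np.sin(a)],[np.sin(a),np.cos(a)]])
    return np.c_[np.array(pts)@R.T+c,np.full(len(pts),z)]
P=proj(d,tp([.505,.334],6.5,[(.123,.035),(.123,-.035),(-.123,-.035),(-.123,.035),(.09,0),(.024,0),(-.066,0)],.018))
print(P)
cv2.imwrite("pics/w3.png",im[:,:,::-1])
for p in P: cv2.circle(im,tuple(int(v) for v in p),3,(255,0,0),-1)
cv2.imwrite("pics/w3.png",im[:,:,::-1])
E
```

```text
clock: 5.5
eef_pos: [0.5946, 0.3425, 0.178]
ee_rot: [-3.14, 0.001, 1.682]
contact_force: [-0.0, -1.1, -1.3]
width: 0.0348
[0.59455476 0.34247433 0.17797351] [-0.021 -0.016 -0.002  0.001 -0.     0.001]
[[357.46556476 259.58734939]
 [281.9681073  259.77003879]
 [271.66893161 -53.67037107]
 [366.84359963 -54.01077256]
 [319.67140431 225.27118321]
 [319.57424896 149.36460719]
 [319.39689752  30.04617828]]
```

View pics/w3.png

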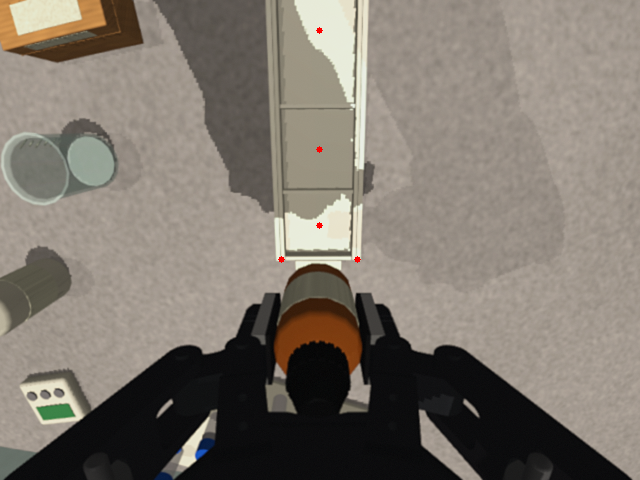

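The wrist picture shows my tray estimate landing on the rim corners at (282,260) and (357,260). The bay is where I expected, so I'll lower.

```bash
python3 -m crank '0 0.001 -0.03 0 0 0 0.025;0 0.001 -0.06 0 0 0 0.025;0 0.001 -0.09 0 0 0 0.025;0 0.001 -0.11 0 0 0 0.025;0 0.001 -0.125 0 0 0 0.025;0 0.001 -0.135 0 0 0 0.025;0 0.001 -0.135 0 0 0 0.025;0 0.001 -0.135 0 0 0 0.025'
```

```text
clock: 6.35
eef_pos: [0.5951, 0.3441, 0.0453]
ee_rot: [3.141, -0.0, 1.682]
contact_force: [-0.3, 0.3, -0.3]
width: 0.0346
```

```bash
python3 -m crank '0 0 -0.003 0 0 0 0.025;0 0 -0.006 0 0 0 0.025;0 0 -0.008 0 0 0 0.025;0 0 -0.009 0 0 0 0.025;0 0 -0.009 0 0 0 0.025'
```

```text
clock: 6.85
eef_pos: [0.5946, 0.3442, 0.0352]
ee_rot: [-3.141, 0.0, 1.682]
contact_force: [-1.1, 0.4, -0.8]
width: 0.0347
```

```bash
python3 -m crank '0 0 -0.001 0 0 0 0.025;0 0 -0.002 0 0 0 0.025;0 0 -0.002 0 0 0 0.025'
```

```text
clock: 7.15
eef_pos: [0.5948, 0.3442, 0.0349]
ee_rot: [3.14, -0.0, 1.682]
contact_force: [-3.4, -2.5, 9.1]
width: 0.035
```

```bash
python3 -m crank '0 0 0 0 0 0 0.05;0 0 0 0 0 0 0.075;0 0 0 0 0 0 0.085;0 0 0.03 0 0 0 0.085;0 0 0.07 0 0 0 0.085;0 0 0.12 0 0 0 0.085;0 0 0.17 0 0 0 0.085;0 0 0.2 0 0 0 0.085'
python3 -m crank '-0.08 -0.16 0 0 0 -14 0.085;-0.08 -0.16 0 0 0 -14 0.085;-0.08 -0.16 0 0 0 -14 0.085;-0.08 -0.16 0 0 0 -14 0.085;-0.16 -0.332 0 0 0 -14 0.085;-0.16 -0.332 0 0 0 -14 0.085;-0.16 -0.332 0 0 0 -14 0.085;-0.16 -0.332 0 0 0 -14 0.085'
python3 -m crank '0 0 0 0 0 0 0.085;0 0 0 0 0 0 0.085'
python3 - <<'E'
from h import *
s,d=wrist();print(s["eef_pos"],s["ee_rot"],s["qvel"].round(3))
im=d["color"];
print(proj(d,[[.4335,.011,.086]]))
m=(im.min(2)>180).astype(np.uint8)
n,l,st,ce=cv2.connectedComponentsWithStats(m)
for k in range(1,n):
    if st[k,4]>800:
        cn=cv2.findContours((l==k).astype(np.uint8),0,1)[0][0].reshape(-1,2)
        P=(plane(d,cn,.086)[:,:2]*1000).astype(np.float32)
        print(st[k],ce[k],cv2.minAreaRect(P))
cv2.imwrite("pics/w4.png",im[:,:,::-1])
t=vision.snapshot("top")["color"];cv2.imwrite("pics/t4.png",cv2.resize(t[150:320,130:330],None,fx=4,fy=3.5)[:,:,::-1])
E
```

```text
clock: 7.95
eef_pos: [0.5949, 0.3443, 0.2378]
ee_rot: [3.138, -0.002, 1.682]
contact_force: [1.1, 1.1, -0.2]
width: 0.085
clock: 8.75
eef_pos: [0.4333, 0.0104, 0.2334]
ee_rot: [3.141, 0.0, 1.437]
contact_force: [0.6, -0.1, 0.3]
width: 0.0853
clock: 8.95
eef_pos: [0.4347, 0.0116, 0.2336]
ee_rot: [3.14, -0.0, 1.435]
contact_force: [-0.1, 0.8, -1.0]
width: 0.0852
[0.43465876 0.01160487 0.23361674] [ 3.14045288e+00 -3.86042287e-04  1.43545530e+00] [ 0.034  0.026  0.015 -0.004  0.003  0.007]
[[316.62176447 227.33386767]]
[ 573  119   62  215 7356] [598.3247689  205.77854812] ((476.70330810546875, 267.1595458984375), (195.9285430908203, 53.66777420043945), 6.479011058807373)
[ 291  214   50   37 1418] [318.19393512 235.23060649] ((438.19012451171875, 9.30864143371582), (42.51655578613281, 32.4577522277832), 83.37435150146484)
[  33  235   88  125 5860] [ 82.53566553 290.70716724] ((474.14044189453125, -224.14210510253906), (66.93867492675781, 127.43011474609375), 77.89102172851562)
```

View pics/w4.png

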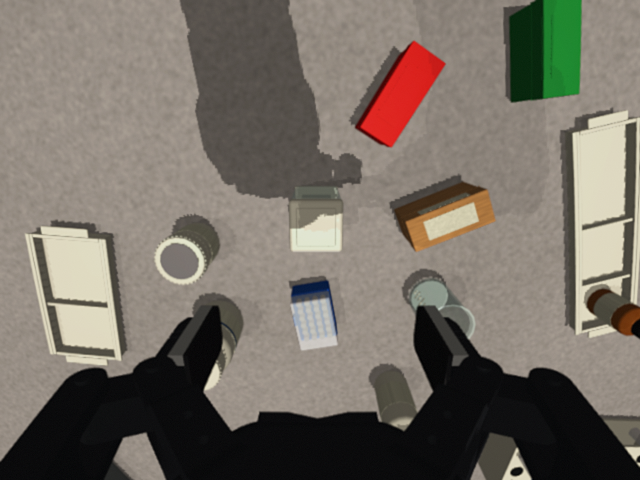

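View pics/t4.png

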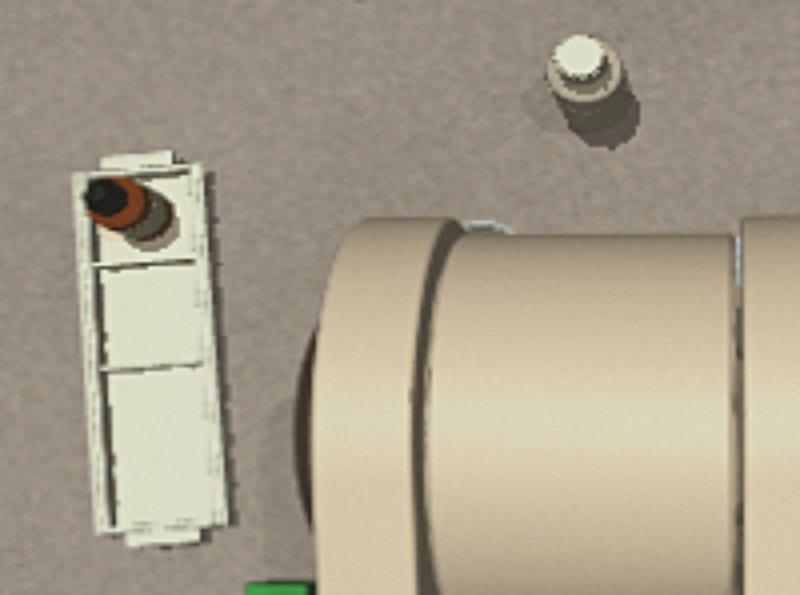

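The dropper stands in its bay at (130,210) in the top crop. The staining jar's lid, about (317,228), is lined up with the jaws.

```bash
python3 -m crank '-0.001 -0.001 -0.05 0 0 0 0.085;-0.001 -0.001 -0.09 0 0 0 0.085;-0.001 -0.001 -0.13 0 0 0 0.085;-0.001 -0.001 -0.16 0 0 0 0.085;-0.001 -0.001 -0.18 0 0 0 0.085;-0.001 -0.001 -0.19 0 0 0 0.085;-0.001 -0.001 -0.19 0 0 0 0.085;-0.001 -0.001 -0.19 0 0 0 0.07'
python3 -m crank '0 0 0 0 0 0 0.035;0 0 0 0 0 0 0.035;0 0 0 0 0 0 0.035;0 0 0 0 0 0 0.035;0 0 0 0 0 0 0.035;0 0 0 0 0 0 0.035' 50
python3 -m crank '0 0 0.02 0 0 0 0.035;0 0 0.05 0 0 0 0.035;0 0 0.08 0 0 0 0.035;0 0 0.11 0 0 0 0.035;0 0 0.12 0 0 0 0.035;0 0 0.12 0 0 0 0.035'
```

```text
clock: 9.85
eef_pos: [0.4342, 0.0116, 0.0441]
ee_rot: [3.141, -0.0, 1.438]
contact_force: [0.2, 0.1, 0.6]
width: 0.0727
clock: 10.45
eef_pos: [0.4345, 0.0112, 0.0445]
ee_rot: [3.139, -0.0, 1.437]
contact_force: [0.3, 0.6, 7.0]
width: 0.0458
clock: 11.05
eef_pos: [0.4343, 0.0111, 0.1643]
ee_rot: [3.139, -0.0, 1.437]
contact_force: [-0.4, 0.3, -1.9]
width: 0.0451
```

```bash
python3 -m crank '0.011 0.04 0 0 0 2 0.035;0.022 0.08 0 0 0 5 0.035;0.033 0.12 0 0 0 8 0.035;0.047 0.16 0 0 0 11 0.035;0.059 0.2 0 0 0 14 0.035;0.07 0.24 0 0 0 14.1 0.035;0.082 0.28 0 0 0 14.1 0.035;0.09 0.31 0 0 0 14.1 0.035'
python3 -m crank '0.005 0.015 0 0 0 0 0.035;0.005 0.015 0 0 0 0 0.035;0.005 0.015 0 0 0 0 0.035'
```

```text
clock: 11.85
eef_pos: [0.5233, 0.3231, 0.1604]
ee_rot: [-3.139, 0.001, 1.685]
contact_force: [-0.1, -0.1, -2.0]
width: 0.0455
clock: 12.15
eef_pos: [0.528, 0.3357, 0.1613]
ee_rot: [-3.139, 0.001, 1.684]
contact_force: [0.3, -0.2, -2.0]
width: 0.0456
```

Run:
```python
from h import *
s,d=wrist();print(s["eef_pos"],s["ee_rot"])
cv2.imwrite("pics/w5.png",d["color"][:,:,::-1])
```

```text
[0.52800442 0.33567312 0.16133847] [-3.13899260e+00  1.45813231e-03  1.68400067e+00]
```

View pics/w5.png

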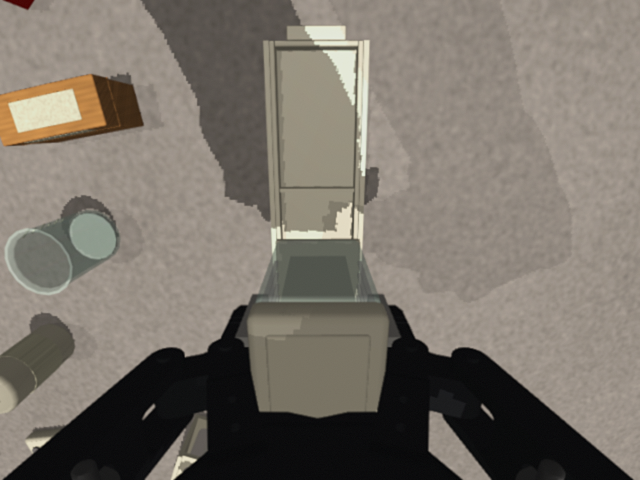

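The jar hangs straight and square to the tray, centred at column 318. Lowering.

```bash
python3 -m crank '0.001 0.001 -0.03 0 0 0 0.035;0.001 0.001 -0.06 0 0 0 0.035;0.001 0.001 -0.08 0 0 0 0.035;0.001 0.001 -0.095 0 0 0 0.035;0.001 0.001 -0.105 0 0 0 0.035;0.001 0.001 -0.11 0 0 0 0.035;0.001 0.001 -0.11 0 0 0 0.035;0.001 0.001 -0.11 0 0 0 0.035'
python3 -m crank '0 0 -0.002 0 0 0 0.035;0 0 -0.004 0 0 0 0.035;0 0 -0.004 0 0 0 0.035'
```

```text
clock: 13.0
eef_pos: [0.53, 0.3374, 0.0543]
ee_rot: [3.14, -0.001, 1.684]
contact_force: [0.6, -0.7, -0.4]
width: 0.0455
clock: 13.3
eef_pos: [0.5296, 0.3372, 0.0492]
ee_rot: [-3.142, 0.0, 1.684]
contact_force: [-0.8, -0.2, -0.8]
width: 0.0453
```

```bash
python3 -m crank '0 0 -0.001 0 0 0 0.035;0 0 -0.002 0 0 0 0.035;0 0 -0.002 0 0 0 0.035'
```

```text
clock: 13.6
eef_pos: [0.5297, 0.3372, 0.0486]
ee_rot: [3.141, -0.0, 1.684]
contact_force: [-3.7, -2.5, 7.1]
width: 0.0456
```

```bash
python3 -m crank '0 0 0 0 0 0 0.06;0 0 0 0 0 0 0.085;0 0 0 0 0 0 0.085;0 0 0.03 0 0 0 0.085;0 0 0.07 0 0 0 0.085;0 0 0.12 0 0 0 0.085;0 0 0.16 0 0 0 0.085;0 0 0.17 0 0 0 0.085'
python3 -m crank '-0.077 -0.199 0 0 0 -40 0.085;-0.077 -0.199 0 0 0 -40 0.085;-0.077 -0.199 0 0 0 -40 0.085;-0.077 -0.199 0 0 0 -40 0.085;-0.077 -0.199 0 0 0 -40 0.085;-0.077 -0.199 0 0 0 -40 0.085'
python3 -m crank '0 0 0 0 0 -41.5 0.085;0 0 0 0 0 -41.5 0.085;0 0 0 0 0 -41.5 0.085;0 0 0 0 0 -41.5 0.085;0 0 0 0 0 -41.5 0.085;0 0 0 0 0 -41.5 0.085;0 0 0 0 0 -41.5 0.085'
python3 - <<'E'
from h import *
s,d=wrist();print(s["eef_pos"],s["ee_rot"],s["qvel"].round(3))
im=d["color"];hsv=cv2.cvtColor(im,cv2.COLOR_RGB2HSV)
m=((hsv[:,:,0]<25)&(hsv[:,:,1]>110)&(hsv[:,:,2]>130)).astype(np.uint8)
m[:150]=0
n,l,st,ce=cv2.connectedComponentsWithStats(m)
for k in range(1,n):
    if st[k,4]>500:
        cn=max(cv2.findContours((l==k).astype(np.uint8),0,1)[0],key=cv2.contourArea).reshape(-1,2)
        P=(plane(d,cn,.056)[:,:2]*1000).astype(np.float32)
        print(st[k],ce[k],cv2.minAreaRect(P))
print(proj(d,[[.453,.1385,.056]]))
cv2.imwrite("pics/w6.png",im[:,:,::-1])
E
```

```text
clock: 14.4
eef_pos: [0.5307, 0.3378, 0.2228]
ee_rot: [3.135, -0.003, 1.684]
contact_force: [0.8, -0.0, 0.3]
width: 0.0849
clock: 15.0
eef_pos: [0.4521, 0.1365, 0.2173]
ee_rot: [3.141, -0.0, 0.981]
contact_force: [0.9, 1.5, -0.0]
width: 0.085
clock: 15.7
eef_pos: [0.4528, 0.1388, 0.2168]
ee_rot: [-3.142, 0.001, 0.267]
contact_force: [0.1, 0.1, 0.3]
width: 0.0846
[0.45282932 0.13880282 0.21677093] [-3.14150283e+00  6.82785718e-04  2.67175285e-01] [-0.003 -0.006 -0.     0.003 -0.003  0.005]
[299 181  39  40 939] [318.36102236 194.32374867] ((447.0712585449219, 160.0172576904297), (33.06406784057617, 34.821224212646484), 14.338271141052246)
[301 244  35  24 549] [320.08743169 258.99089253] ((460.82861328125, 110.31448364257812), (31.81866455078125, 22.6971435546875), 15.284564971923828)
[[317.8598655  225.10191969]]
```

View pics/w6.png

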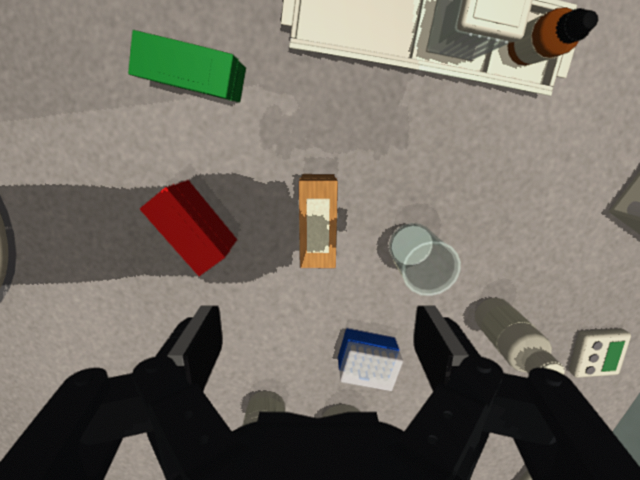

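The brown box with the paper label at (318,222) is the slide box; the red one (190,228) and green one (187,67) are look-alikes. It is aligned with the jaws, and the enlarged crop agreed, so I'll grasp it.

```bash
python3 -m crank '0 0 -0.05 0 0 0 0.085;0 0 -0.09 0 0 0 0.085;0 0 -0.13 0 0 0 0.085;0 0 -0.16 0 0 0 0.085;0 0 -0.18 0 0 0 0.085;0 0 -0.188 0 0 0 0.085;0 0 -0.188 0 0 0 0.085;0 0 -0.188 0 0 0 0.06'
python3 -m crank '0 0 0 0 0 0 0.022;0 0 0 0 0 0 0.022;0 0 0 0 0 0 0.022;0 0 0 0 0 0 0.022;0 0 0 0 0 0 0.022;0 0 0 0 0 0 0.022;0 0 0 0 0 0 0.022' 60
python3 -m crank '0 0 0.02 0 0 0 0.022;0 0 0.05 0 0 0 0.022;0 0 0.08 0 0 0 0.022;0 0 0.11 0 0 0 0.022;0 0 0.12 0 0 0 0.022;0 0 0.12 0 0 0 0.022'
```

```text
clock: 16.55
eef_pos: [0.4533, 0.1384, 0.0304]
ee_rot: [-3.142, -0.001, 0.262]
contact_force: [0.2, -0.0, 1.1]
width: 0.0725
clock: 17.25
eef_pos: [0.4532, 0.1383, 0.0303]
ee_rot: [-3.142, -0.002, 0.261]
contact_force: [-0.5, -0.9, 6.3]
width: 0.033
clock: 17.85
eef_pos: [0.4533, 0.1383, 0.1502]
ee_rot: [-3.142, -0.002, 0.261]
contact_force: [0.3, -0.4, -1.3]
width: 0.0329
```

```bash
python3 -m crank '-0.002 0.02 0 0 0 6 0.022;-0.004 0.045 0 0 0 13 0.022;-0.006 0.07 0 0 0 20 0.022;-0.007 0.095 0 0 0 27 0.022;-0.009 0.12 0 0 0 34 0.022;-0.011 0.145 0 0 0 41 0.022;-0.013 0.165 0 0 0 48 0.022;-0.014 0.178 0 0 0 55 0.022'
python3 -m crank '0 0.005 0 0 0 7 0.022;0 0.01 0 0 0 14 0.022;0 0.01 0 0 0 21 0.022;0 0.01 0 0 0 26.5 0.022;0 0.01 0 0 0 26.5 0.022;0 0.01 0 0 0 26.5 0.022'
python3 - <<'E'
from h import *
s,d=wrist();print(s["eef_pos"],s["ee_rot"])
cv2.imwrite("pics/w7.png",d["color"][:,:,::-1])
E
```

```text
clock: 18.65
eef_pos: [0.4377, 0.317, 0.1467]
ee_rot: [-3.14, 0.003, 1.227]
contact_force: [-0.5, 0.1, -2.0]
width: 0.0334
clock: 19.25
eef_pos: [0.4382, 0.3258, 0.1478]
ee_rot: [-3.14, 0.001, 1.681]
contact_force: [-0.0, -0.3, -0.6]
width: 0.0334
[0.4381871  0.32582519 0.14775224] [-3.13978363e+00  1.08394867e-03  1.68076202e+00]
```

View pics/w7.png

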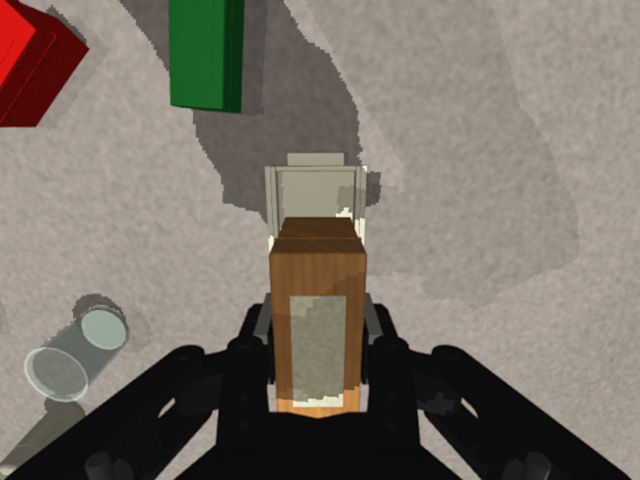

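The box is square to the bay, centred at column 318. Lowering.

```bash
python3 -m crank '0 0 -0.03 0 0 0 0.022;0 0 -0.06 0 0 0 0.022;0 0 -0.08 0 0 0 0.022;0 0 -0.095 0 0 0 0.022;0 0 -0.105 0 0 0 0.022;0 0 -0.11 0 0 0 0.022;0 0 -0.11 0 0 0 0.022;0 0 -0.11 0 0 0 0.022'
python3 -m crank '0 0 -0.002 0 0 0 0.022;0 0 -0.004 0 0 0 0.022;0 0 -0.005 0 0 0 0.022;0 0 -0.005 0 0 0 0.022'
```

```text
clock: 20.1
eef_pos: [0.439, 0.3265, 0.0401]
ee_rot: [3.141, -0.001, 1.683]
contact_force: [-0.0, -0.1, -2.0]
width: 0.0333
clock: 20.5
eef_pos: [0.4387, 0.3262, 0.0344]
ee_rot: [3.141, -0.0, 1.684]
contact_force: [-0.2, 0.1, -1.4]
width: 0.0331
```

```bash
python3 -m crank '0 0 -0.001 0 0 0 0.022;0 0 -0.002 0 0 0 0.022;0 0 -0.002 0 0 0 0.022'
```

```text
clock: 20.8
eef_pos: [0.4387, 0.3262, 0.0343]
ee_rot: [3.141, -0.001, 1.684]
contact_force: [-5.9, -5.1, 14.8]
width: 0.0332
```

```bash
python3 -m crank '0 0 0 0 0 0 0.05;0 0 0 0 0 0 0.085;0 0 0 0 0 0 0.085;0 0 0.03 0 0 0 0.085;0 0 0.08 0 0 0 0.085;0 0 0.13 0 0 0 0.085;0 0 0.18 0 0 0 0.085;0 0 0.2 0 0 0 0.085'
python3 -m crank '0.008 -0.35 0 0 0 -18.6 0.085;0.008 -0.35 0 0 0 -18.6 0.085;0.008 -0.35 0 0 0 -18.6 0.085;0.008 -0.35 0 0 0 -18.6 0.085;0.008 -0.35 0 0 0 -18.6 0.085;0.008 -0.35 0 0 0 -18.6 0.085;0.008 -0.35 0 0 0 -18.6 0.085;0.008 -0.35 0 0 0 -18.6 0.085'
python3 -m crank '0.009 -0.105 0 0 0 0 0.085;0.009 -0.105 0 0 0 0 0.085;0.009 -0.105 0 0 0 0 0.085;0.009 -0.105 0 0 0 0 0.085;0.009 -0.105 0 0 0 0 0.085'
python3 - <<'E'
from h import *
s,d=wrist();print(s["eef_pos"],s["ee_rot"],s["qvel"].round(3))
print(proj(d,[[.456,-.1285,.06]]))
cv2.imwrite("pics/w8.png",d["color"][:,:,::-1])
t=vision.snapshot("top")["color"];cv2.imwrite("pics/t8.png",cv2.resize(t[150:320,130:330],None,fx=4,fy=3.5)[:,:,::-1])
E
```

```text
clock: 21.6
eef_pos: [0.4394, 0.3267, 0.2375]
ee_rot: [3.136, -0.003, 1.684]
contact_force: [0.2, 0.3, -0.1]
width: 0.0846
clock: 22.4
eef_pos: [0.4464, -0.0288, 0.2322]
ee_rot: [3.141, 0.001, 1.352]
contact_force: [0.2, 0.6, -0.6]
width: 0.085
clock: 22.9
eef_pos: [0.4556, -0.128, 0.2322]
ee_rot: [-3.141, -0.0, 1.359]
contact_force: [-0.5, -0.1, 0.5]
width: 0.085
[ 0.45563151 -0.12801492  0.23216959] [-3.14117307e+00 -3.80042652e-04  1.35927296e+00] [ 0.02  -0.009 -0.003 -0.    -0.001 -0.003]
[[317.07943939 222.06978785]]
```

View pics/w8.png

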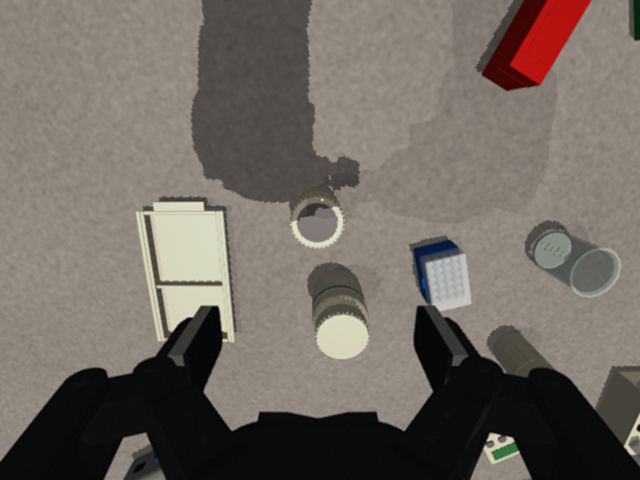

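View pics/t8.png

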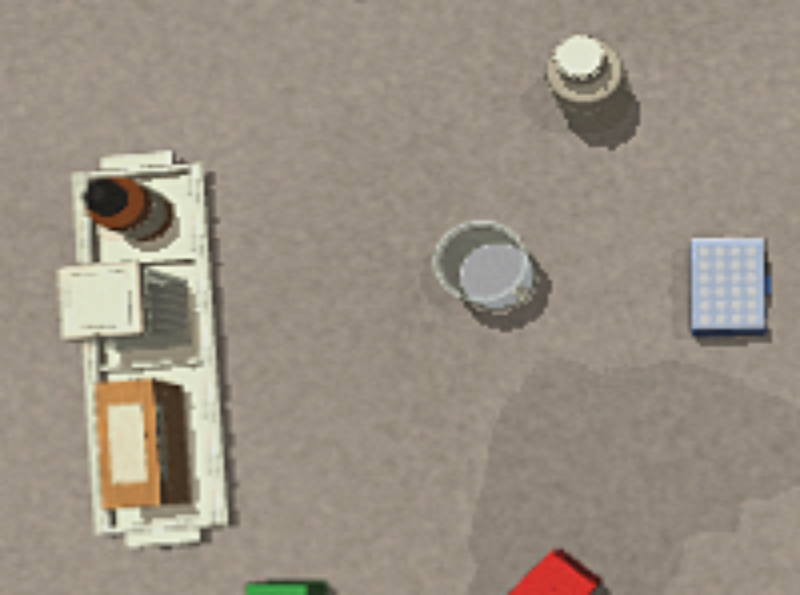

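The staining kit looks complete. The squat jar's grey disc is at (318,222), as predicted.

```bash
python3 -m crank '0 0 -0.05 0 0 0 0.085;0 0 -0.1 0 0 0 0.085;0 0 -0.14 0 0 0 0.085;0 0 -0.17 0 0 0 0.085;0 0 -0.19 0 0 0 0.085;0 0 -0.202 0 0 0 0.085;0 0 -0.202 0 0 0 0.085;0 0 -0.202 0 0 0 0.07'
python3 -m crank '0 0 0 0 0 0 0.038;0 0 0 0 0 0 0.038;0 0 0 0 0 0 0.038;0 0 0 0 0 0 0.038;0 0 0 0 0 0 0.038;0 0 0 0 0 0 0.038' 50
python3 -m crank '0 0 0.02 0 0 0 0.038;0 0 0.05 0 0 0 0.038;0 0 0.08 0 0 0 0.038;0 0 0.1 0 0 0 0.038;0 0 0.1 0 0 0 0.038'
```

```text
clock: 23.8
eef_pos: [0.4562, -0.1285, 0.0313]
ee_rot: [3.14, 0.0, 1.36]
contact_force: [0.5, 0.3, 0.6]
width: 0.0731
clock: 24.4
eef_pos: [0.4566, -0.1291, 0.0319]
ee_rot: [3.139, -0.0, 1.359]
contact_force: [-0.2, 1.4, 6.1]
width: 0.0487
clock: 24.9
eef_pos: [0.4571, -0.1293, 0.1337]
ee_rot: [3.136, 0.0, 1.359]
contact_force: [0.8, -0.4, -0.8]
width: 0.049
```

```bash
python3 -m crank '0.01 -0.035 0 0 0 0 0.038;0.025 -0.07 0 0 0 0 0.038;0.045 -0.105 0 0 0 0 0.038;0.065 -0.135 0 0 0 0 0.038;0.08 -0.158 0 0 0 0 0.038;0.088 -0.169 0 0 0 0 0.038;0.088 -0.169 0 0 0 0 0.038;0.088 -0.169 0 0 0 0 0.038'
python3 - <<'E'
from h import *
s,d=wrist();print(s["eef_pos"],s["ee_rot"])
im=d["color"].copy()
def tp(c,yaw,pts,z):
    a=np.radians(yaw);R=np.array([[np.cos(a),-np.sin(a)],[np.sin(a),np.cos(a)]])
    return np.c_[np.array(pts)@R.T+c,np.full(len(pts),z)]
P=proj(d,tp([.502,-.289],-12.1,[(-.0805,.043),(-.0805,-.043),(.0085,.039),(.0085,-.039),(-.0345,0)],.018))
for p in P: cv2.circle(im,tuple(int(v) for v in p),2,(255,0,0),-1)
cv2.imwrite("pics/w9.png",im[:,:,::-1])
E
```

```text
clock: 25.7
eef_pos: [0.5431, -0.2975, 0.1292]
ee_rot: [-3.14, -0.001, 1.359]
contact_force: [0.6, 0.2, -1.7]
width: 0.049
[ 0.54311088 -0.29749889  0.12919464] [-3.13988860e+00 -6.35566403e-04  1.35872936e+00]
```

View pics/w9.png

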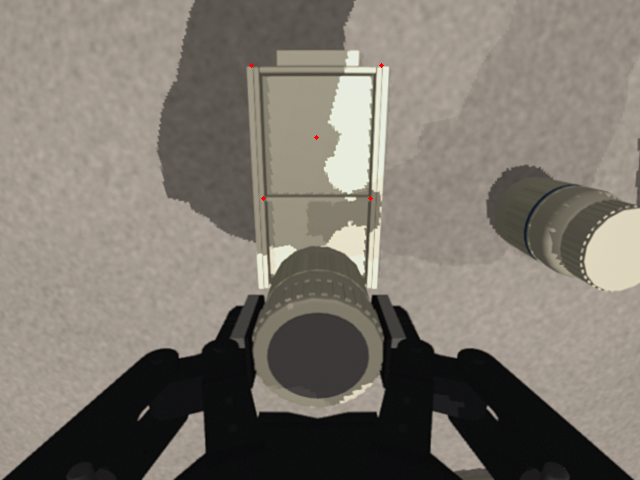

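The tray estimate fits, with corners at (248,66) and (388,66) against predicted (252,66) and (382,66). Lowering.

```bash
python3 -m crank '0 0.001 -0.03 0 0 0 0.038;0 0.001 -0.055 0 0 0 0.038;0 0.001 -0.075 0 0 0 0.038;0 0.001 -0.085 0 0 0 0.038;0 0.001 -0.09 0 0 0 0.038;0 0.001 -0.09 0 0 0 0.038;0 0.001 -0.09 0 0 0 0.038'
python3 -m crank '0 0 -0.002 0 0 0 0.038;0 0 -0.004 0 0 0 0.038;0 0 -0.006 0 0 0 0.038;0 0 -0.006 0 0 0 0.038'
```

```text
clock: 26.45
eef_pos: [0.5441, -0.297, 0.0415]
ee_rot: [3.14, 0.0, 1.359]
contact_force: [-1.0, 0.2, -0.3]
width: 0.0489
clock: 26.85
eef_pos: [0.5439, -0.297, 0.0359]
ee_rot: [3.14, 0.0, 1.359]
contact_force: [-2.6, 2.2, 9.5]
width: 0.0489
```

```bash
python3 -m crank '0 0 0 0 0 0 0.06;0 0 0 0 0 0 0.085;0 0 0 0 0 0 0.085;0 0 0.03 0 0 0 0.085;0 0 0.08 0 0 0 0.085;0 0 0.13 0 0 0 0.085;0 0 0.18 0 0 0 0.085;0 0 0.2 0 0 0 0.085'
python3 -m crank '0.0145 0.17 0 0 0 0 0.085;0.0145 0.17 0 0 0 0 0.085;0.0145 0.17 0 0 0 0 0.085;0.0145 0.17 0 0 0 0 0.085;0.0145 0.17 0 0 0 0 0.085;0.0145 0.17 0 0 0 0 0.085;0.0145 0.17 0 0 0 0 0.085'
python3 - <<'E'
from h import *
s,d=wrist();print(s["eef_pos"],s["ee_rot"],s["qvel"].round(3))
im=d["color"]
print(proj(d,[[.5585,-.1275,.096]]))
m=(im.min(2)>165).astype(np.uint8)
n,l,st,ce=cv2.connectedComponentsWithStats(m)
for k in range(1,n):
    if st[k,4]>500 and 250<ce[k][0]<380: print(st[k],ce[k],plane(d,[ce[k]],.096))
cv2.imwrite("pics/w10.png",im[:,:,::-1])
E
```

```text
clock: 27.65
eef_pos: [0.5444, -0.2972, 0.2398]
ee_rot: [3.136, 0.002, 1.359]
contact_force: [0.7, 0.7, 0.0]
width: 0.0853
clock: 28.35
eef_pos: [0.5581, -0.1277, 0.2341]
ee_rot: [-3.141, 0.0, 1.358]
contact_force: [1.2, -0.8, 0.1]
width: 0.0852
[ 0.55809256 -0.12773789  0.2340959 ] [-3.14140828e+00  1.91282906e-04  1.35814962e+00] [-0.01   0.002  0.001 -0.     0.004  0.003]
[[317.98203498 232.25872686]]
[ 291  221   57   40 1544] [321.58290155 240.83549223] [[ 0.56649835 -0.12612723  0.096     ]]
```

View pics/w10.png

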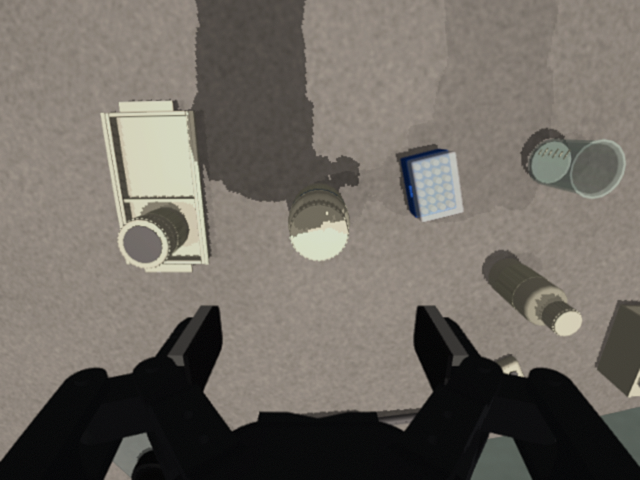

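The squat jar stands in its bay at (150,240). The wide bottle's cap is at (319,232), centred between the jaws.

```bash
python3 -m crank '0.001 0 -0.05 0 0 0 0.085;0.001 0 -0.09 0 0 0 0.085;0.001 0 -0.13 0 0 0 0.085;0.001 0 -0.16 0 0 0 0.085;0.001 0 -0.18 0 0 0 0.085;0.001 0 -0.195 0 0 0 0.085;0.001 0 -0.195 0 0 0 0.085;0.001 0 -0.195 0 0 0 0.075'
python3 -m crank '0 0 0 0 0 0 0.046;0 0 0 0 0 0 0.046;0 0 0 0 0 0 0.046;0 0 0 0 0 0 0.046;0 0 0 0 0 0 0.046;0 0 0 0 0 0 0.046' 50
python3 -m crank '0 0 0.02 0 0 0 0.046;0 0 0.05 0 0 0 0.046;0 0 0.07 0 0 0 0.046;0 0 0.08 0 0 0 0.046;0 0 0.08 0 0 0 0.046'
```

```text
clock: 29.2
eef_pos: [0.5594, -0.1274, 0.04]
ee_rot: [3.141, 0.0, 1.358]
contact_force: [-0.1, -0.1, 1.3]
width: 0.0753
clock: 29.8
eef_pos: [0.5603, -0.1273, 0.0413]
ee_rot: [3.138, 0.001, 1.359]
contact_force: [-0.3, -1.6, 6.6]
width: 0.0568
clock: 30.3
eef_pos: [0.5599, -0.127, 0.1207]
ee_rot: [3.139, -0.0, 1.359]
contact_force: [0.5, -0.0, -2.3]
width: 0.0569
```

```bash
python3 -m crank '-0.03 -0.02 0 0 0 0 0.046;-0.055 -0.045 0 0 0 0 0.046;-0.075 -0.075 0 0 0 0 0.046;-0.085 -0.105 0 0 0 0 0.046;-0.09 -0.135 0 0 0 0 0.046;-0.091 -0.154 0 0 0 0 0.046;-0.091 -0.154 0 0 0 0 0.046;-0.091 -0.154 0 0 0 0 0.046'
python3 - <<'E'
from h import *
s,d=wrist();print(s["eef_pos"],s["ee_rot"])
cv2.imwrite("pics/w11.png",d["color"][:,:,::-1])
E
```

```text
clock: 31.1
eef_pos: [0.4676, -0.2806, 0.1179]
ee_rot: [-3.14, -0.001, 1.358]
contact_force: [-0.0, 0.7, -2.9]
width: 0.0568
[ 0.46756046 -0.2806304   0.11794298] [-3.13964897e+00 -9.18616988e-04  1.35809695e+00]
```

View pics/w11.png

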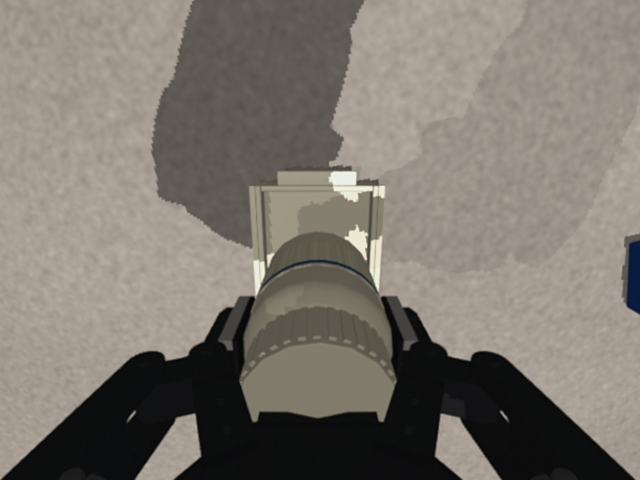

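The bottle hangs upright, centred over the bay at column 318.

```bash
python3 -m crank '0 0 -0.025 0 0 0 0.046;0 0 -0.045 0 0 0 0.046;0 0 -0.06 0 0 0 0.046;0 0 -0.068 0 0 0 0.046;0 0 -0.068 0 0 0 0.046;0 0 -0.068 0 0 0 0.046'
python3 -m crank '0 0 -0.002 0 0 0 0.046;0 0 -0.004 0 0 0 0.046;0 0 -0.006 0 0 0 0.046;0 0 -0.006 0 0 0 0.046'
```

```text
clock: 31.75
eef_pos: [0.4685, -0.2808, 0.052]
ee_rot: [3.141, 0.0, 1.359]
contact_force: [-0.2, 0.1, -1.8]
width: 0.0566
clock: 32.15
eef_pos: [0.4682, -0.2809, 0.0454]
ee_rot: [3.141, 0.0, 1.359]
contact_force: [-0.8, -0.8, -1.7]
width: 0.0572
```

```bash
python3 -m crank '0 0 -0.001 0 0 0 0.046;0 0 -0.002 0 0 0 0.046;0 0 -0.002 0 0 0 0.046'
```

```text
clock: 32.45
eef_pos: [0.4683, -0.281, 0.0453]
ee_rot: [3.14, 0.0, 1.359]
contact_force: [-6.1, 3.8, 13.9]
width: 0.0571
```

```bash
python3 -m crank '0 0 0 0 0 0 0.065;0 0 0 0 0 0 0.085;0 0 0 0 0 0 0.085;0 0 0.03 0 0 0 0.085;0 0 0.08 0 0 0 0.085;0 0 0.13 0 0 0 0.085;0 0 0.18 0 0 0 0.085;0 0 0.2 0 0 0 0.085'
python3 -m crank '-0.15 -0.1 0 0 0 0 0.085;-0.15 -0.1 0 0 0 0 0.085;-0.15 -0.1 0 0 0 0 0.085;-0.15 -0.1 0 0 0 0 0.085;-0.15 -0.1 0 0 0 0 0.085;-0.15 -0.1 0 0 0 0 0.085'
python3 - <<'E'
from h import *
t=vision.snapshot("top");s=vision.snapshot("side")
for n,d in(("t12",t),("s12",s)): cv2.imwrite(f"pics/{n}.png",d["color"][:,:,::-1])
a=t["color"][150:310,140:470];cv2.imwrite("pics/t12z.png",cv2.resize(a,None,fx=2.4,fy=2.4,interpolation=2)[:,:,::-1])
b=s["color"]
z=np.hstack([cv2.resize(b[80:190,220:360],None,fx=2.8,fy=2.8,interpolation=2),cv2.resize(b[320:430,290:430],None,fx=2.8,fy=2.8,interpolation=2)])
cv2.imwrite("pics/s12z.png",z[:,:,::-1])
E
```

```text
clock: 33.25
eef_pos: [0.4689, -0.2813, 0.2485]
ee_rot: [3.136, 0.002, 1.359]
contact_force: [0.6, -0.1, 0.5]
width: 0.0849
clock: 33.85
eef_pos: [0.3178, -0.3812, 0.2432]
ee_rot: [3.141, -0.0, 1.357]
contact_force: [0.3, -0.6, 0.3]
width: 0.0849
```

View pics/t12z.png

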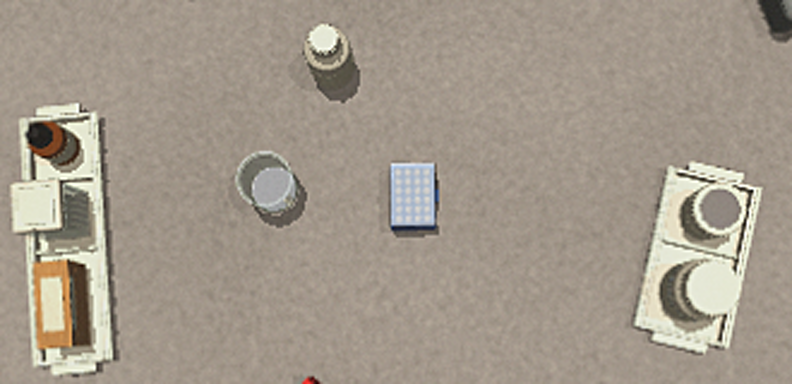

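View pics/s12z.png

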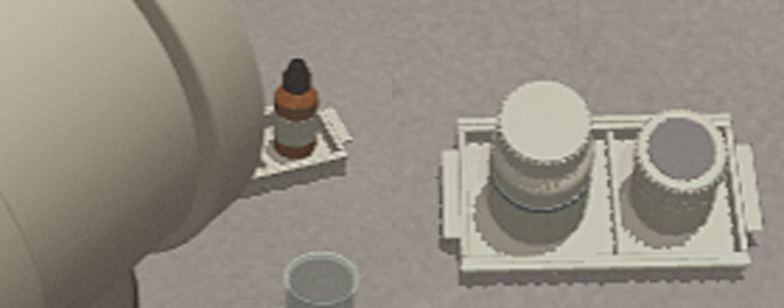

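All five stand in their bays. I'll check the numbers before handing in.

Run:
```python
from h import *
d=vision.snapshot("top")
off=np.array([140,150])
def loc(n,p,z,c,yaw,want):
    X=plane(d,[np.array(p)/2.4+off],z)[0,:2]-c;a=np.radians(yaw)
    R=np.array([[np.cos(a),np.sin(a)],[-np.sin(a),np.cos(a)]])
    print(n,(R@X-want).round(4))
L=([.505,.334],6.5);S=([.502,-.289],-12.1)
loc("drop",(39,134),.088,*L,[.09,0]);loc("stain",(37,206),.090,*L,[.024,0]);loc("slide",(53,305),.060,*L,[-.066,0])
loc("squat",(719,209),.064,*S,[.0435,0]);loc("wide",(712,288),.1,*S,[-.0345,0])
im=d["color"];
for n,p,z in(("narrow",(322,39),.112),): print(n,plane(d,[np.array(p)/2.4+off],z))
t0=cv2.imread("pics/top0.png")[:,:,::-1].astype(int)
df=np.abs(t0-im).max(2)
for n,(x0,y0,x1,y1) in dict(narrow=(262,155,292,195),beaker=(236,208,268,245),tip=(300,214,326,250)).items(): print(n,df[y0:y1,x0:x1].mean(),(df[y0:y1,x0:x1]>40).sum())
s=manip.read_state();print(s["clock"],s["qvel"].round(3))
```

```text
drop [-0.0007 -0.0056]
stain [-0.002  -0.0011]
slide [-0.0022 -0.0004]
squat [-0.0028  0.0018]
wide [-0.0024  0.0024]
narrow [[0.68238143 0.07612385 0.112     ]]
narrow 6.4991666666666665 0
beaker 6.464527027027027 0
tip 6.885683760683761 0
34.0 [ 0.006  0.001  0.002  0.002  0.    -0.002]
```

```bash
python3 -c "
from plant import manip
print(manip.close_job())"
```

```text
the job is handed in; nothing more can be done
None
```

Both kits are made up and the job was handed in at about 34 s of the 128 s allowed. I set each item down until the force reading showed contact with the tray floor, opened the fingers and moved the arm clear.

- **Placing:** In the last top picture all five stand upright. The staining jar, slide box, squat jar and wide bottle measure within 3 mm of their bay centres. The dropper bottle measures about 6 mm off across the bay, read from its cap tip by eye; the limit is 16 mm.
- **Stock:** Comparing the first and last top pictures showed no change at the narrow bottle, beaker or tip box. I left the red and green look-alike boxes alone.
- **Not fully checked:** In the last side view the arm hid the long tray except for the dropper bottle. The staining jar and slide box were therefore checked finally from above only. No check failed or disagreed by more than these few millimetres.

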